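Peel the empty pendant tray off its nest

TASK

Slide the case's orange cover fully open, then peel the clinging grey tray off the black one by its yellow tab: raise that corner first, tilting the tray about 15 degrees while the opposite corner still rests, and leave the black tray in the case. Carry the grey tray over the round white wheel and finish still holding it there by the tab: level, still, centred, some 15 cm above the bench. Leave the mug, bowl and jar alone.

Things in the scene. Friction and masses are not known exactly. Their poses are not given: they have to be found in the camera images.
- case: Fixed plywood case, 150 (x) by 352 (y) mm; origin: centre of its underside, x roughly away from the robot, y to its left. Long walls (inner faces x = +-67 mm) 66 mm high, with aluminium strips outside to 74 mm (x = +-79); end walls (outer faces y = +-176, 8 thick) 34 mm high, divider (y = 0) 30. Floor 6 mm. The stack lies in the -y bay (centre y = -86); the other bay is empty.
- cover (a joint): Slide of the flat orange cover, 148 (x) by 172 (y) by 6 mm, underside 66 mm above the bench. 0: fully over the tray bay; starts up to 45 mm open. Grows along the case's +y to the stop at 0.172 m: fully open, over the empty bay. Sliding takes about 2 N; it stays where left.
- cover_grip (a point): Middle of the dark wooden grip bar, on the cover's centre, 86 mm above the bench. The bar is 60 mm long (case x), 12 mm thick (case y) and stands 24 mm up from the cover's top: 72 to 96 mm above the bench.
- stack: Black formed tray with pendants (the rest of the nest), 0.45 kg, loose in the bay with 3 to 4 mm of play. Origin: centre of its underside; axes as the case's. Flange 126 (x) by 156 (y) mm, top 33 mm above the origin, 39 above the bench. Spring pads inside it, 35 mm either side of its middle in x, pinch the grey tray: it clings with about 3 N until some 12 mm out.
- tray: Grey formed tray on top, 70 g. Origin: centre of its underside, at first 21 mm above the bench; axes as the stack's, z up. Pan 92 by 122 mm outside, 18 mm deep, 4 mm of play all round in the black tray; flange 126 (x) by 156 (y) by 3 mm, its underside 18 mm above the origin, lies on the black flange. Yellow tab near the (+x, -y) corner.
- tray_tab (a point): Middle of the upright yellow tab, (40, -70, 31) mm from the grey tray's origin; at first 52 mm above the bench. Tab 22 mm long (x), 10 thick (y), 20 tall: from the flange's top at 42 mm to 62 mm above the bench. Pinch it across its thickness (case y). With the cover open nothing above 42 mm stands within 25 mm of it.
- tray_heel (a point): Corner of the grey tray's flange opposite the tab, on the underside: (-63, 78, 18) mm from the tray's origin. Tilting the tray up about its -x flange edge keeps it resting.
- wheel: Fixed round aluminium wheel with a white top, 160 mm across and about 32 mm high, to the robot's right. Origin: centre of its underside.
- mug: Terracotta mug, 76 mm across, 85 mm high, loose; leave alone. Origin: centre of its underside.
- bowl: Small green bowl, 90 mm across, 45 mm high, loose; leave alone. Origin: centre of its underside.
- jar: Amber glass jar with white cap and label, 66 mm across, 90 mm high, loose; leave alone. Origin: centre of its underside.
There are look-alikes about, which are no part of the job. Several things have the shape of the wheel; the one meant has the colours described above.

How it is judged:
By the outcome, as a careful person would: the job done as asked, in the order asked, and still so for the second after the job is handed in, while the arm keeps its last pose, push and grip.
It also fails if it takes over 59 s, if anything falls off the work surface, if the arm or the gripper's body presses on something with over 40 N, if the wrist force passes 120 N, or if a joint passes its speed limit or range.

ROBOT

A 7-joint arm with a two-finger parallel gripper is mounted at the origin on the work surface. World frame = base frame: x ahead of the robot, y to its left, z up, the work surface at z = 0. Lengths are in m, angles in rad, forces in N, time in s.
With the tool pointing down it reaches from about 0.4 to 0.9 m from the base axis. Payload 5.6 kg.
Tool frame: the origin (TCP) lies midway between the tips of the shut fingers; the grasp point (between the pads) lies 19 mm behind it; y points along the fingers, z is the direction in which the jaws open and shut, and the axes are right-handed (so a half turn about y gives the same grasp; the last joint's range is limited). The gripper opens to 92 mm and grips with 3 to 60 N. Pads are 20 mm wide; open, the fingers measure 128 mm over their backs; the gripper's body (75 mm by 189 mm) begins 69 mm behind the grasp point.
Start: joints at [-1.24, 0.468, -0.012, 1.603, 0.006, 1.071, -0.056], TCP at [0.237, 0.605, 0.215] pointing down, gripper open.
Joint ranges: [-2.53, 2.53], [-0.31, 2.02], [-1.57, 1.55], [0.28, 2.44], [-1.29, 4.43], [0.15, 1.84], [-2.92, 2.92]. Speed limits (rad/s): [2.57, 2.57, 3.14, 3.14, 3.14, 3.14, 3.14].

INTERFACE

Orientations are given as a 3x3 rotation matrix whose columns are the frame's x, y, z axes.
In Python, from station import env, effector, solver, viewer, workorder, search_frame, tip_of gives the robot as it stands. Calls block until the motion is done:
- env.reach(position, orientation): joint-space move of the TCP to a pose.
- env.movel(position, frame=None, rate=0.15): straight line of the TCP; frame=None keeps the orientation; rate is the mean speed in m/s.
- env.goto_joints(angles): joint-space move.
- effector.release() and effector.grasp(squeeze=None): open the fingers fully, or close them until they stop; squeeze is the grip in N (None keeps the last).
- env.pause(seconds).
- solver.inverse_kinematics(position, orientation): joint angles nearest the present ones, or None.
- env.sense(): the state.
- viewer.read_camera(name): name is "scene" or "top" or "wrist"; returns (picture, depth): 384x512x3 uint8, red, green, blue; 384x512 float32, m along the optical axis (not along the pixel's ray), 0 where there is no reading.
- viewer.camera_info(name): a dict with "intrinsics" (3x3 intrinsics, pixels), "eye" and "rotation" of the camera in the world; the wrist camera has in their place "T_tool_cam" (4x4, takes a point from camera to tool coordinates, whose origin is the TCP and whose axes are the tool frame's). Camera axes: x right, y up, looking along -z (the intrinsics and any distortion apply to the point x, -y, -z); pixel columns grow to the right and rows downward; lengths in m; the calibration is good to about 2 mm. The wrist camera is an equidistant fisheye: a pixel r from the principal point sees the ray r / f radians off the axis. A picture is of the moment at which its call begins: read the wrist's pose just before it. camera_info takes no time and is no camera call.
A pose or a line that the arm cannot do raises env.PlanningError and nothing moves.
- workorder.finish_job(): hands the job in, once; it reports no verdict.
Trained networks look in the newest picture that a camera, given by its name, has taken for a name from the list of things; names that differ only in an ending like _2 or _b are one class to them, and where a whole thing is asked for, a point or a joint stands for the part that bears it (a point fixed in the world has none). Each returns a list of dicts, best first, with "score" (0 to 1); they miss things now and then, are a little off and sometimes report something else, mostly with a low value. They report only what shows in the picture. A call takes as long as a camera call. They do not tell look-alikes from the thing itself.
- search_frame(camera, name): "at" ([x, y, z] in m, in world coordinates, good to about 4 mm: the middle of the surface that is visible of it).
- tip_of(camera, name): "at" ([x, y, z] in m, in world coordinates, good to about 4 mm: a listed point, or the origin of a listed thing).
The state is a dict: "t": time; "joint_positions": joint angles; "joint_velocities": joint speeds; "tau": joint torques, N m; "ee_pos": TCP position; "tcp_rot": TCP orientation; "wrist_force": force on the tool from outside, world axes, zero at the start; "moment": the same for the moment, N m; "gripper_width": finger opening in m.
Only numpy, scipy, OpenCV 4.12 (cv2) and the standard library are available. Lean on these libraries where they do the work, as an engineer would, in place of code of your own. Each camera call takes 0.05 s, during which the arm holds its last target.

## Working session

There is one attempt and no reset: what is moved stays moved. The work goes in short steps, each a Python script; the robot and the scene stay as the last script left them, time stands still between calls to the robot, and variables do not carry over. Pictures are saved under pics/ and viewed, and the job is handed in when it is done.

```bash
ls; mkdir -p pics; python3 - <<'E'
from station import env,viewer,search_frame,tip_of
import cv2,numpy as np
s=env.sense();print(s['t'],s['ee_pos'],s['tcp_rot'],s['gripper_width'])
for c in ['scene','top']:
    p,d=viewer.read_camera(c); cv2.imwrite(f'pics/{c}0.png',p[:,:,::-1]); i=viewer.camera_info(c); print(c,i)
    for n in ['case','cover','cover_grip','stack','tray','tray_tab','wheel','mug','bowl','jar']:
        r=tip_of(c,n); print(n,[(np.round(q['at'],3).tolist(),round(q['score'],2)) for q in r[:5]])
print(viewer.camera_info('wrist'))
print(env.sense()['t'])
E
```

```text
pics
0.0 [0.23718753 0.60455682 0.21364738] [[ 9.30936193e-01 -5.09799928e-04  3.65181522e-01]
 [-3.65181852e-01 -1.67689957e-03  9.30934693e-01]
 [ 1.37782298e-04 -9.99998464e-01 -1.74725619e-03]] 0.09204165634211524
scene {'intrinsics': array([[354.91995998,   0.        , 251.20986519],
       [  0.        , 354.91995998, 193.37801203],
       [  0.        ,   0.        ,   1.        ]]), 'eye': array([1.14189039, 0.63183618, 0.79774037]), 'rotation': array([[-0.80551125, -0.3451536 ,  0.48168518],
       [ 0.59255038, -0.46096077,  0.66060519],
       [-0.00597229,  0.81754765,  0.57582999]])}
case [([0.557, 0.13, -0.001], 0.94), ([0.344, -0.125, -0.002], 0.15)]Traceback (most recent call last):
  File "<stdin>", line 7, in <module>
ValueError: it knows: bowl, case, cover_grip, jar, mug, stack, tray, tray_heel, tray_tab, wheel
```

```bash
python3 - <<'E'
from station import env,viewer,search_frame,tip_of
import cv2,numpy as np
for c in ['scene','top']:
    p,d=viewer.read_camera(c); cv2.imwrite(f'pics/{c}0.png',p[:,:,::-1]); np.savez(f'{c}0.npz',p=p,d=d)
    i=viewer.camera_info(c); print(c,i['eye'],i['rotation'].tolist(),i['intrinsics'][0],i.keys())
    for n in ['case','cover_grip','stack','tray','tray_tab','wheel','mug','bowl','jar']:
        r=tip_of(c,n); print(n,[(np.round(q['at'],3).tolist(),round(q['score'],2)) for q in r[:5]])
print(viewer.camera_info('wrist'))
print(env.sense()['t'])
E
```

```text
scene [1.14189039 0.63183618 0.79774037] [[-0.8055112506323098, -0.3451536040850402, 0.4816851821385828], [0.5925503833957096, -0.46096076833661664, 0.6606051870763003], [-0.005972289541693015, 0.8175476497682711, 0.5758299854262601]] [354.91995998   0.         251.20986519] dict_keys(['intrinsics', 'eye', 'rotation'])
case [([0.555, 0.132, -0.0], 0.59)]
cover_grip [([0.543, 0.041, 0.084], 0.74)]
stack [([0.546, 0.04, 0.006], 0.66), ([0.688, -0.359, 0.001], 0.34)]
tray [([0.543, 0.04, 0.018], 0.45)]
tray_tab []
wheel [([0.791, -0.074, -0.003], 0.97), ([0.302, -0.369, -0.001], 0.96), ([0.507, -0.487, -0.001], 0.89), ([0.504, -0.286, 0.004], 0.88), ([0.342, -0.642, -0.0], 0.61)]
mug [([0.755, -0.235, 0.002], 0.85)]
bowl [([0.341, -0.125, -0.0], 0.79), ([0.504, -0.284, 0.001], 0.34)]
jar [([0.69, -0.36, -0.0], 0.76), ([0.345, -0.125, -0.001], 0.47)]
top [ 0.38837397 -0.22346578  1.36828694] [[-0.022102744411119882, 0.9912395602753385, -0.13021368144189058], [-0.9997052149293048, -0.020604402199268776, 0.01284296901668459], [0.010047483896452075, 0.13045916125425694, 0.9914027714870411]]
[... 273 characters left out ...]
.79, -0.08, -0.0], 0.76), ([0.303, -0.366, -0.003], 0.67)]
mug [([0.752, -0.234, 0.004], 0.92)]
bowl [([0.337, -0.124, 0.004], 0.76)]
jar [([0.692, -0.358, 0.001], 0.57)]
{'intrinsics': array([[297.31863964,   0.        , 257.47099017],
       [  0.        , 297.31863964, 193.14752912],
       [  0.        ,   0.        ,   1.        ]]), 'T_tool_cam': array([[-3.91575693e-04, -9.60531367e-01, -2.78171423e-01,
        -7.73974789e-02],
       [-1.33327352e-03,  2.78171698e-01, -9.60530441e-01,
        -1.70047375e-01],
       [ 9.99999035e-01, -5.24178217e-06, -1.38957631e-03,
        -2.41769892e-04],
       [ 0.00000000e+00,  0.00000000e+00,  0.00000000e+00,
         1.00000000e+00]])}
1.1
```

View pics/scene0.png

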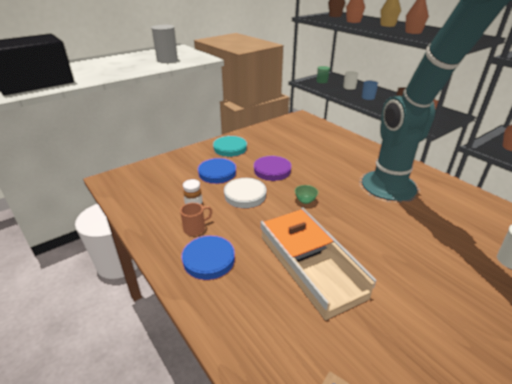

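View pics/top0.png

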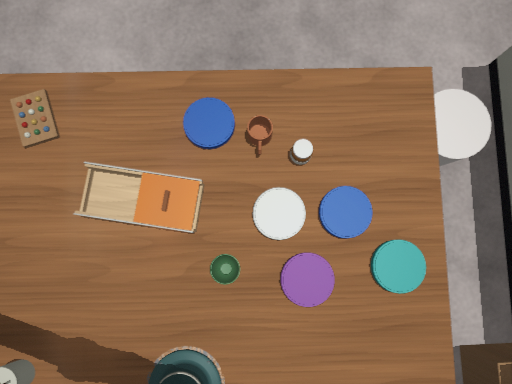

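Wheel-shaped candidates in the top picture are white (279,213), blue (209,123), blue (346,212), purple (308,280), teal (399,266), plus a white bin on the floor (458,124). I choose the white one on the bench, and there is only one case with an orange cover, at (167,201). Next I check both in a crop and measure them.

```bash
cat > h.py <<'E'
import numpy as np,cv2
from station import env,effector,solver,viewer,workorder,search_frame,tip_of
def cloud(c,d):
    i=viewer.camera_info(c);K=i['intrinsics'];v,u=np.mgrid[:384,:512]
    X=np.stack([(u-K[0,2])/K[0,0]*d,-(v-K[1,2])/K[1,1]*d,-d],-1)
    return X@i['rotation'].T+i['eye']
E
python3 - <<'E'
from h import *
for c in ['top','scene']:
    z=np.load(c+'0.npz');p=z['p'];P=cloud(c,z['d']);hsv=cv2.cvtColor(p,cv2.COLOR_RGB2HSV)
    H,S,V=[hsv[...,k].astype(int) for k in range(3)]
    m=(H<14)&(S>200)&(V>150)&(P[...,2]>0.03)&(P[...,2]<.12)&(P[...,0]>.4); q=P[m]
    r=cv2.minAreaRect((q[:,:2]*1000).astype(np.float32)); print(c,'cover',m.sum(),r,np.median(q[:,2]),q.mean(0), cv2.boxPoints(r).round(0).tolist())
    m=(S<60)&(V>150)&(P[...,2]>0.02)&(P[...,2]<.05)&(np.hypot(P[...,0]-.5,P[...,1]+.283)<.1);q=P[m]
    print('wheel',m.sum(),cv2.minEnclosingCircle((q[:,:2]*1000).astype(np.float32)),q.mean(0),np.median(q[:,2]))
    # case: all points z>0.02 in region
    m=(P[...,2]>.02)&(P[...,2]<.12)&(P[...,0]>.42)&(P[...,0]<.68)&(P[...,1]>-.08)&(P[...,1]<.36);q=P[m]
    r=cv2.minAreaRect((q[:,:2]*1000).astype(np.float32));print('case',m.sum(),r,cv2.boxPoints(r).round(0).tolist())
    m=(P[...,2]>.08)&(P[...,2]<.12)&(P[...,0]>.42)&(P[...,0]<.68)&(P[...,1]>-.08)&(P[...,1]<.36);q=P[m]
    print('bar',m.sum(),q.mean(0),cv2.minAreaRect((q[:,:2]*1000).astype(np.float32)))
p=np.load('top0.npz')['p'];cv2.imwrite('pics/crop.png',cv2.resize(p[150:250,70:320,::-1],None,fx=3,fy=3,interpolation=cv2.INTER_CUBIC))
E
```

```text
top cover 0 ((0.0, 0.0), (0.0, 0.0), 0.0) nan [nan nan nan] [[0.0, 0.0], [0.0, 0.0], [0.0, 0.0], [0.0, 0.0]]
wheel 2148 ((503.7740478515625, -290.79095458984375), 79.92164611816406) [ 0.50261903 -0.29074209  0.03107973] 0.03103098759995304
case 4150 ((557.217529296875, 124.99417114257812), (354.9139709472656, 158.6956329345703), 80.0472640991211) [[448.0, -36.0], [605.0, -64.0], [666.0, 286.0], [510.0, 313.0]]
bar 111 [0.54158512 0.04246536 0.0930995 ] ((504.7245788574219, 106.22163391113281), (178.63880920410156, 198.24942016601562), 44.72571563720703)
scene cover 0 ((0.0, 0.0), (0.0, 0.0), 0.0) nan [nan nan nan] [[0.0, 0.0], [0.0, 0.0], [0.0, 0.0], [0.0, 0.0]]
wheel 814 ((502.5948486328125, -286.5299072265625), 82.01337432861328) [ 0.50626715 -0.28014853  0.03054468] 0.03065662591755397
case 4373 ((555.3576049804688, 129.35757446289062), (353.8017883300781, 162.5301971435547), 79.9864501953125) [[445.0, -31.0], [605.0, -59.0], [666.0, 289.0], [506.0, 318.0]]
bar 111 [0.54267741 0.04810315 0.0906279 ] ((542.2457275390625, 46.16041564941406), (12.892447471618652, 59.15032958984375), 79.59661865234375)
  return _methods._mean(a, axis=axis, dtype=dtype,
  ret = ret.dtype.type(ret / rcount)
<stdin>:6: RuntimeWarning: Mean of empty slice.
  ret = um.true_divide(
```

View pics/crop.png

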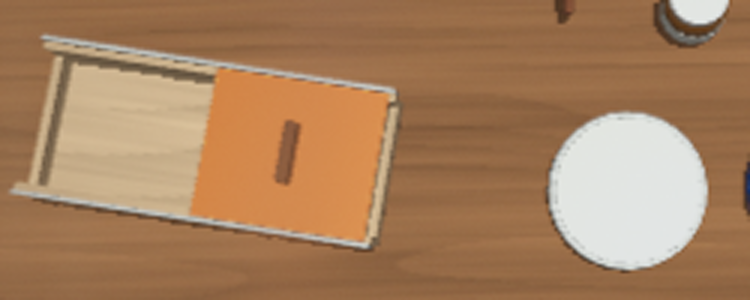

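The crop shows the orange cover with its grip bar at about (287,152) and the white wheel at (628,190). The sizes and heights fit: case 355 x 159 mm with yaw -10°, wheel radius 80 mm at z 0.031. Next I open the cover.

```bash
cat >> h.py <<'E'
yaw=np.deg2rad(-10.0)
CX=np.array([np.cos(yaw),np.sin(yaw),0]);CY=np.array([-np.sin(yaw),np.cos(yaw),0])
R0=np.stack([CX,[0,0,-1],CY],1)
def st():
    s=env.sense();print('t%.2f'%s['t'],np.round(s['ee_pos'],4),'F',np.round(s['wrist_force'],1),'w%.4f'%s['gripper_width']);return s
E
python3 - <<'E'
from h import *
b=np.array([.542,.0445,0])
env.reach(b+[0,0,.16],R0);st()
env.movel(b+[0,0,.077],R0,rate=.12);st()
effector.grasp(20);s=st()
p=s['ee_pos']
env.movel(p+CY*.155,R0,rate=.12);s=st()
for k in range(10):
    p=p if k else s['ee_pos']
    p=p+CY*.003
    env.movel(p,R0,rate=.05);s=st()
    if abs(s['wrist_force']@CY)>10:break
E
```

```text
t3.38 [0.5421 0.0456 0.16  ] F [ 0.  -0.6  0.4] w0.0919
t4.22 [0.5425 0.0446 0.0775] F [1.  0.2 0.1] w0.0920
t5.41 [0.542  0.0444 0.077 ] F [-0.3 -0.2 -1. ] w0.0118
t6.85 [0.5688 0.1972 0.077 ] F [ 0.2  1.1 -1. ] w0.0117
t7.10 [0.5692 0.1997 0.077 ] F [-0.1 -0.7  0.5] w0.0118
t7.35 [0.5698 0.2032 0.077 ] F [-0.3 -1.   0.6] w0.0121
t7.60 [0.5704 0.2066 0.077 ] F [ 0.2  0.  -0.2] w0.0115
t7.85 [0.5709 0.2095 0.077 ] F [ 0.7  0.4 -0. ] w0.0116
t8.10 [0.5714 0.2121 0.077 ] F [-1.  -1.7  1. ] w0.0117
t8.35 [0.5714 0.2121 0.077 ] F [-2.8 -7.7  4.4] w0.0120
t8.60 [0.5714 0.2121 0.0769] F [ -4.9 -12.9   7.6] w0.0117
```

The cover hit its stop at 12 N. From the stop the case comes out at about (0.5565, 0.1274), which agrees with vision. Next I release and look at the tab.

```bash
cat >> h.py <<'E'
C=np.array([.5565,.1274,0])
def wr(name):
    s=env.sense();p,d=viewer.read_camera('wrist');cv2.imwrite(f'pics/{name}.png',p[:,:,::-1]);T=viewer.camera_info('wrist');K=T['intrinsics'];T=T['T_tool_cam']
    v,u=np.mgrid[:384,:512];x=(u-K[0,2])/K[0,0];y=(v-K[1,2])/K[1,1];r=np.hypot(x,y)+1e-9;k=np.tan(np.minimum(r,1.45))/r
    X=np.stack([x*k*d,-y*k*d,-d],-1)@T[:3,:3].T+T[:3,3]
    return p,d,X@s['tcp_rot'].T+s['ee_pos']
def cs(P): # case coords
    P=np.asarray(P)-C;return np.stack([P@CX,P@CY,P[...,2]],-1)
E
python3 - <<'E'
from h import *
effector.release()
p=env.sense()['ee_pos'];env.movel(p+[0,0,.06],R0,rate=.15)
t=C+40*.001*CX-.156*CY
env.reach(t+CX*.02+[0,0,.17],R0);st()
p,d,P=wr('w1');np.savez('w1.npz',p=p,P=P)
for c in ['wrist','top']:
    if c=='top': q,d=viewer.read_camera('top');cv2.imwrite('pics/top1.png',q[:,:,::-1])
    for n in ['tray_tab','tray','cover_grip','stack']:
        print(c,n,[(cs(r['at']).round(4).tolist(),round(r['score'],2)) for r in tip_of(c,n)[:2]])
H,S,V=[x.astype(int) for x in cv2.split(cv2.cvtColor(p,cv2.COLOR_RGB2HSV))]
m=(H>20)&(H<35)&(S>150)&(V>100);Q=cs(P);m&=(np.abs(Q[...,0])<.067)&(Q[...,1]<-.12)&(Q[...,2]>.045)&(Q[...,2]<.075)
q=Q[m];print('tab',m.sum(),q.mean(0),q.min(0),q.max(0)); t=q[q[:,2]>.058];print(len(t),t.mean(0),t.min(0),t.max(0), np.argwhere(m).mean(0))
st()
E
```

```text
t11.39 [ 0.5884 -0.0345  0.1693] F [-0.   0.5 -0.1] w0.0919
wrist tray_tab [([0.0422, -0.1585, 0.0504], 0.65)]
wrist tray [([-0.0025, -0.0908, 0.0225], 0.98)]
wrist cover_grip [([0.0021, 0.0833, 0.0826], 0.98)]
wrist stack []
top tray_tab [([0.0404, -0.1548, 0.0523], 0.76)]
top tray [([0.0009, -0.0846, 0.0237], 0.85)]
top cover_grip [([-0.0028, 0.0884, 0.085], 0.57)]
top stack [([-0.0014, 0.0887, 0.0892], 0.28)]
tab 200 [ 0.04146821 -0.15719985  0.06164498] [ 0.03186121 -0.16116042  0.05337054] [ 0.05232757 -0.1534468   0.06375972]
192 [ 0.04186164 -0.15721334  0.06194389] [ 0.03191043 -0.16116042  0.0584827 ] [ 0.05232757 -0.1534468   0.06375972] [172.015 254.1  ]
t11.89 [ 0.5885 -0.0363  0.17  ] F [-0.   0.4  0.4] w0.0917
```

View pics/w1.png

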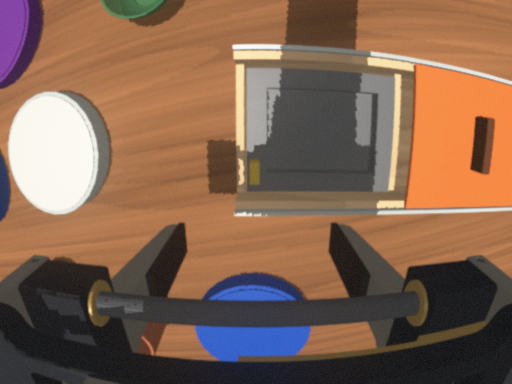

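View pics/top1.png

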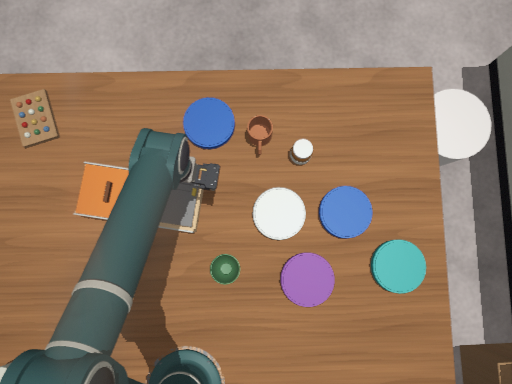

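The wrist view shows the cover open, the grey tray bare, and the yellow tab at pixel (254,172). That puts the tab at case (41.5, -157) mm with its top at 62 mm, as specified. I grasp it.

```bash
python3 - <<'E'
from h import *
z=np.load('w1.npz');p,P=z['p'],z['P']
H,S,V=[x.astype(int) for x in cv2.split(cv2.cvtColor(p,cv2.COLOR_RGB2HSV))]
m=(S<50)&(V>150)&(np.hypot(P[...,0]-.503,P[...,1]+.288)<.1)&(P[...,2]>.022)&(P[...,2]<.045)
q=P[m];print('wheel wrist',m.sum(),q.mean(0),cv2.minEnclosingCircle((q[:,:2]*1000).astype(np.float32)))
t=C+.0415*CX-.157*CY
env.movel(t+[0,0,.09],R0,rate=.15)
env.movel(t+[0,0,.0455],R0,rate=.06);st()
effector.grasp(40);st()
p,d,P=wr('w2')
E
```

```text
wheel wrist 8655 [ 0.50466956 -0.28014245  0.03093249] ((504.3337707519531, -288.7604675292969), 80.32038879394531)
t13.48 [ 0.5703 -0.0345  0.0456] F [-0.1  0.1 -0.1] w0.0921
t14.69 [ 0.5701 -0.0344  0.0455] F [-0.1  0.5 -0.1] w0.0095
```

View pics/w2.png

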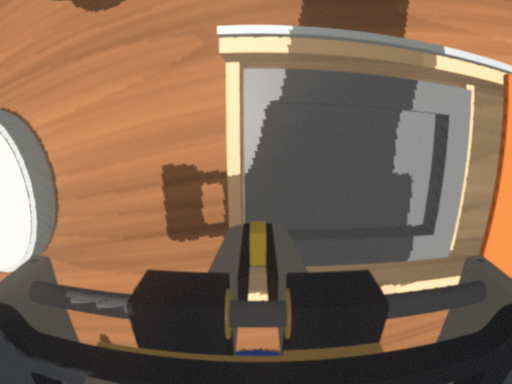

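The tab at (258,240) sits between the pads, with a width of 9.5 mm. Next I peel, rotating about the -x flange edge.

```bash
cat >> h.py <<'E'
def rotY(a): # +x side up about case y, by a deg
    v,_=cv2.Rodrigues(-np.deg2rad(a)*CY);return v
E
python3 - <<'E'
from h import *
s=env.sense();p0=s['ee_pos']
piv=p0-.103*CX; piv[2]=.0388
np.save('piv.npy',np.array([p0,piv]))
for a in np.arange(2.5,15.1,2.5):
    R=rotY(a);env.movel(piv+R@(p0-piv),R@R0,rate=.02);s=st()
env.pause(.3);st()
p,d,P=wr('w3');Q=cs(P)
np.savez('w3.npz',p=p,Q=Q)
q,d=viewer.read_camera('scene');cv2.imwrite('pics/s3.png',cv2.resize(q[190:330,220:400,::-1],None,fx=4,fy=4))
st()
E
```

```text
t15.12 [ 0.5694 -0.0343  0.0501] F [-0.2 -0.5 -0. ] w0.0097
t15.49 [ 0.569  -0.0342  0.0545] F [-0.3  0.4 -0.6] w0.0090
t15.87 [ 0.5683 -0.034   0.0589] F [-1.5  1.2 -1.5] w0.0097
t16.24 [ 0.5675 -0.0339  0.0634] F [-0.3 -0.3 -0.1] w0.0093
t16.62 [ 0.5665 -0.0337  0.0677] F [ 0.4 -0.1 -0.8] w0.0097
t16.99 [ 0.5651 -0.0335  0.072 ] F [ 0.2 -0.1 -0.1] w0.0096
t17.29 [ 0.5651 -0.0335  0.0719] F [ 0.2 -0.4 -1.4] w0.0096
t17.39 [ 0.5651 -0.0335  0.0719] F [-0.3 -1.1 -0.6] w0.0095
```

View pics/w3.png

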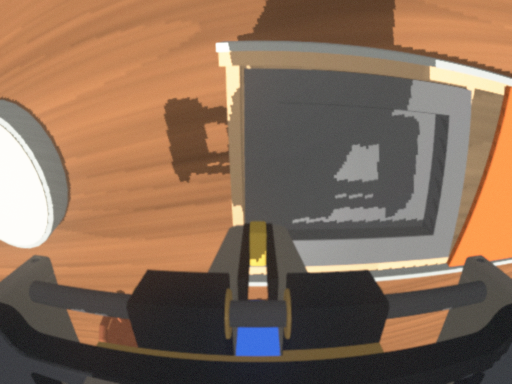

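View pics/s3.png

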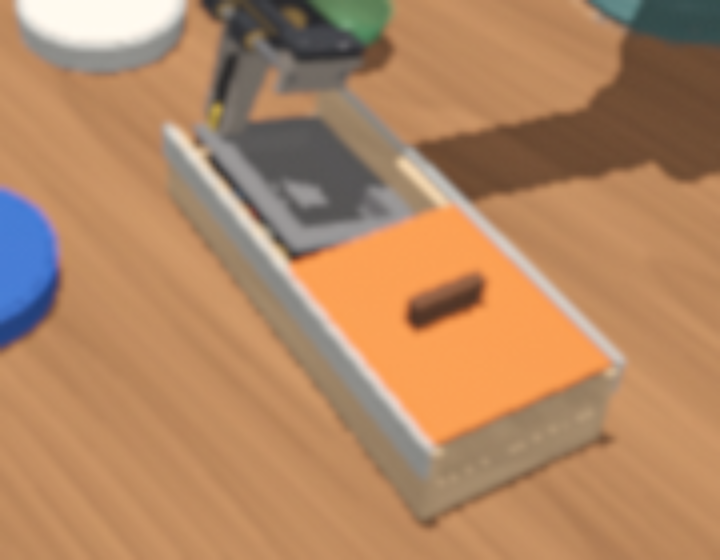

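```bash
cat >> h.py <<'E'
def plane(Q,lo,hi,zlo,zhi):
    m=(Q[...,0]>lo[0])&(Q[...,0]<hi[0])&(Q[...,1]>lo[1])&(Q[...,1]<hi[1])&(Q[...,2]>zlo)&(Q[...,2]<zhi)
    q=Q[m];k=np.ones(len(q),bool)
    for _ in range(5):
        c=np.linalg.lstsq(np.c_[q[k][:,:2],np.ones(k.sum())],q[k][:,2],rcond=None)[0];r=q[:,2]-np.c_[q[:,:2],np.ones(len(q))]@c;k=np.abs(r)<max(.0015,1.5*np.abs(r[k]).std())
    print('plane n',k.sum(),len(q),'tilt x,y deg',np.degrees(np.arctan(c[:2])).round(2),'z at (0,-.086)',round(c@[0,-.086,1],4));return c,q[k]
E
python3 - <<'E'
from h import *
Q=np.load('w3.npz')['Q']
c,_=plane(Q,(-.035,-.13),(.02,-.045),.02,.08)
m=(Q[...,0]>-.061)&(Q[...,0]<-.05)&(Q[...,1]>-.15)&(Q[...,1]<-.02)
print('-x flange z',np.percentile(Q[m][:,2],[10,50,90]).round(4))
m=(Q[...,1]>-.023)&(Q[...,1]<-.012)&(np.abs(Q[...,0])<.06)&(Q[...,2]>.03)
q=Q[m];print(np.polyfit(q[:,0],q[:,2],1),len(q), np.degrees(np.arctan(np.polyfit(q[:,0],q[:,2],1)[0])))
E
```

```text
plane n 9230 9463 tilt x,y deg [15.  0.] z at (0,-.086) 0.0397
-x flange z [0.0066 0.0432 0.0448]
[0.26769816 0.05831513] 1898 14.98657952842552
```

The tray plane is tilted 15.0° and the -x edge is still at resting height. Now I lift.

```bash
python3 - <<'E'
from h import *
s=env.sense();p=s['ee_pos'];R=rotY(15)@R0
env.movel(p+[0,0,.02],R,rate=.04);st()
env.movel(p+[0,0,.10],R,rate=.1);st()
P0=p+[0,0,.13]
env.movel(P0,R0,rate=.06);st()
p,d,P=wr('w4');Q=cs(P);np.savez('w4.npz',p=p,Q=Q)
q,d=viewer.read_camera('scene');cv2.imwrite('pics/s4.png',cv2.resize(q[130:330,180:420,::-1],None,fx=3,fy=3))
e=cs(env.sense()['ee_pos']);print(e)
c,_=plane(Q,(e[0]-.085,e[1]+.02),(e[0]+0.0,e[1]+.12),.1,.22)
st()
E
```

```text
t18.04 [ 0.5651 -0.0334  0.0921] F [ 0.4  0.3 -0.7] w0.0097
t18.99 [ 0.5646 -0.0335  0.1713] F [ 0.5  0.1 -1.3] w0.0094
t19.64 [ 0.5643 -0.0337  0.2007] F [-1.1 -0.4 -0.5] w0.0095
[ 0.0352658  -0.15710332  0.20101731]
plane n 14967 16259 tilt x,y deg [-0.01 -0.05] z at (0,-.086) 0.1792
t19.74 [ 0.5639 -0.0334  0.201 ] F [ 0.6 -0.  -0.7] w0.0100
```

View pics/w4.png

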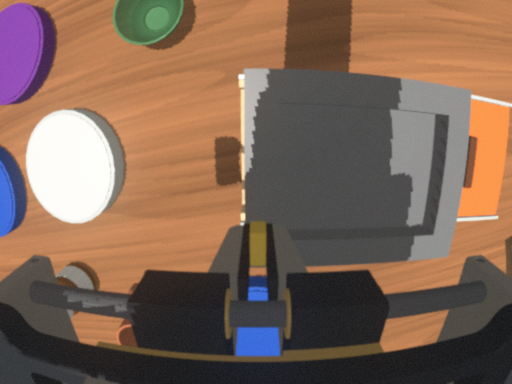

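View pics/s4.png

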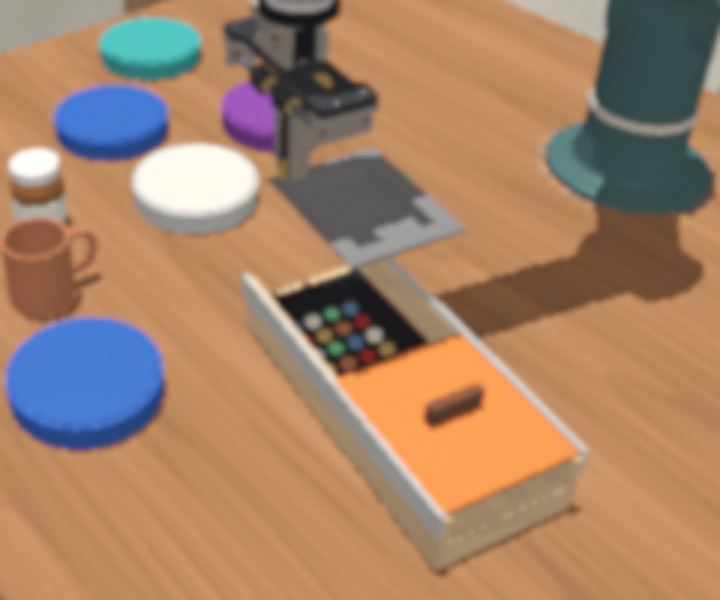

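The grey tray is level on the tab and the black tray with its pendants stayed in the case. Next I measure the tray centre and carry it to the wheel.

```bash
cat >> h.py <<'E'
def tray_rect(Q,e):
    z=e[2]-.0245
    m=(Q[...,2]>z+.008)&(Q[...,2]<z+.026)&(Q[...,0]>e[0]-.125)&(Q[...,0]<e[0]+.05)&(Q[...,1]>e[1]-.03)&(Q[...,1]<e[1]+.17)
    m=cv2.morphologyEx(m.astype(np.uint8),cv2.MORPH_OPEN,np.ones((3,3)))>0
    q=Q[m];print('rect',len(q),cv2.minAreaRect((q[:,:2]*1000).astype(np.float32)),'rel tcp',(np.percentile(q[:,:2],[.5,99.5],axis=0)-e[:2]).round(4).tolist())
E
python3 - <<'E'
from h import *
z=np.load('w4.npz');e=np.array([ 0.0350,-0.1571,0.2010]);tray_rect(z['Q'],e)
W=np.array([.504,-.288,0])
t=W+.040*CX-.070*CY+[0,0,.1748]
st()
env.movel(t+[0,0,.026],R0,rate=.15);st()
env.movel(t,R0,rate=.08);env.pause(.3);s=st()
p,d,P=wr('w5');Q=cs(P);np.savez('w5.npz',p=p,Q=Q,P=P)
e=cs(s['ee_pos']);c,_=plane(Q,(e[0]-.085,e[1]+.02),(e[0],e[1]+.12),.1,.22);tray_rect(Q,e)
for c in ['top','scene']:
    q,d=viewer.read_camera(c);cv2.imwrite(f'pics/{c}5.png',q[:,:,::-1]);np.savez(c+'5.npz',p=q,d=d)
    print(c,[(np.round(r['at'],4),round(r['score'],2)) for n in ('tray','tray_tab','stack','cover_grip') for r in tip_of(c,n)[:1]])
st()
E
```

```text
rect 19719 ((-2.9242515563964844, -87.00434875488281), (126.50057220458984, 157.06594848632812), 0.034870654344558716) rel tcp [[-0.1007, -0.0081], [0.0242, 0.1469]]
t19.74 [ 0.5639 -0.0334  0.201 ] F [ 0.6 -0.  -0.7] w0.0100
t22.11 [ 0.5316 -0.3631  0.2008] F [ 0.4  0.1 -0.6] w0.0096
t22.88 [ 0.5314 -0.364   0.1752] F [ 0.2 -0.  -0.8] w0.0095
plane n 15024 16260 tilt x,y deg [ 0.11 -0.01] z at (0,-.086) 0.1535
rect 19750 ((22.057636260986328, -417.87847900390625), (126.55137634277344, 157.41709899902344), 0.06343460828065872) rel tcp [[-0.1014, -0.008], [0.0235, 0.1471]]
top [(array([ 0.5055, -0.2869,  0.1529]), 0.92), (array([ 0.5404,  0.0374, -0.0018]), 0.68), (array([0.5711, 0.2136, 0.0908]), 0.76)]
scene [(array([ 0.506 , -0.2888,  0.1492]), 0.88), (array([ 0.456 , -0.1994,  0.1701]), 0.71), (array([0.5451, 0.0377, 0.0052]), 0.71), (array([0.5752, 0.214 , 0.0852]), 0.94)]
t23.43 [ 0.5312 -0.3638  0.1748] F [-0.2 -0.1 -1.3] w0.0100
```

View pics/top5.png

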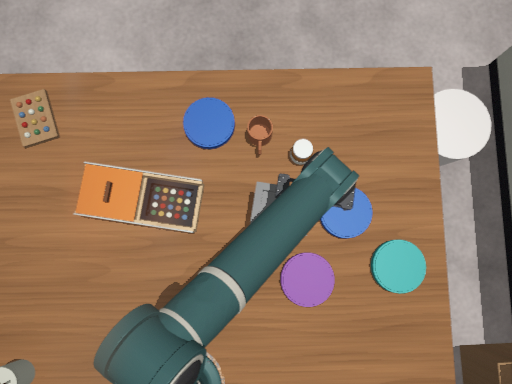

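View pics/scene5.png

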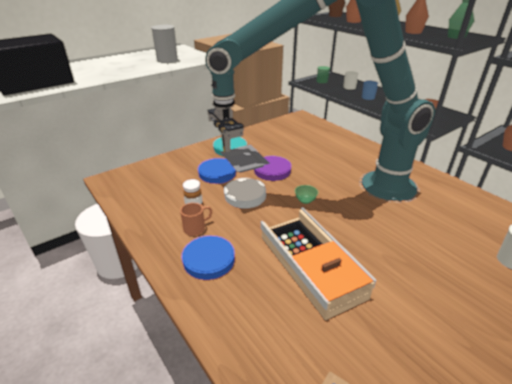

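View pics/w5.png

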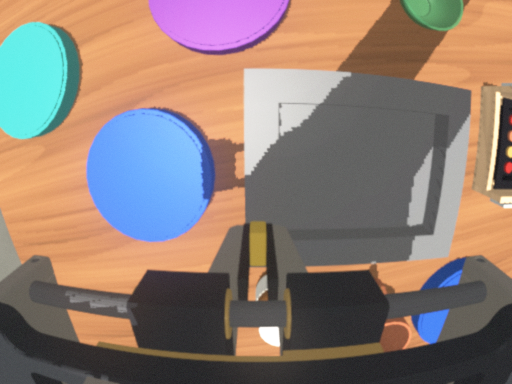

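The top and scene views show the tray held over the white wheel, at scene pixels (246,158) and (245,192). The cover is open, the black tray with pendants is in the case, and the mug, jar and bowl have not moved. The tray centre measures (0.5056, -0.2879) against the wheel at about (0.504, -0.288), with tilt under 0.15°. I hand it in.

```bash
python3 - <<'E'
from h import *
s=st();print(np.abs(s['joint_velocities']).max())
workorder.finish_job()
E
```

```text
t23.43 [ 0.5312 -0.3638  0.1748] F [-0.2 -0.1 -1.3] w0.0100
0.0018240892881394046
the job is handed in; nothing more can be done
```

I carried out the whole job and handed it in at 23.4 s; no verdict came back.

- **Cover:** I slid it until it pressed on its stop with about 13 N (12.9 N on the y axis alone). In later pictures the grip bar is at the fully open position.
- **Peel:** I gripped the tray by its yellow tab at 40 N and tilted it about its -x edge. The camera measured 15.0° with that edge still at resting height. I then lifted the tray out, and the black tray with its pendants stayed in the case.
- **Final hold:** The tray is about 2 mm from the wheel's centre, with less than 0.15° of tilt. Its underside is about 15 cm above the bench, and the arm is still.
- **Other objects:** I never touched the mug, bowl or jar, and they look unmoved in the last pictures.

**Disagreements:** The cameras differed by about 4 mm in y on the wheel's position, so I used a middle value. In the last scene picture the tab finder reported a spot near the tray's opposite edge. I ignored it, because the wrist picture shows the tab between the pads.

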